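# Lift a fresh mosaic trivet onto the drying rack with the spatula

### The job

The mosaic trivet on the setting board has just been set and its glue is wet, so the gripper must not touch it: take the spatula by its handle, slide the blade under the trivet from the open side of the board, lift it off and carry it level to the drying rack. Lower it gently onto the rack so that it lies flat on both rails, between their upstanding lips and not sticking out at either end, then draw the spatula out and lay it flat on the bare black table top, clear of the plywood. Leave everything else where it is.

Things in the scene. Friction and masses are not known exactly. Their poses are not given: they have to be found in the camera images.
- trivet: Square mosaic trivet, 110 x 110 x 15 mm, 0.16 kg: pale wooden base topped with 6 x 6 small grey, brown and cream stones. Origin: centre of its underside; z up, x and y along its sides. All four underside edges are bevelled: from 12 mm in from the side, rising to 6 mm at the side (flat of the underside 86 x 86 mm). Its far (+x) side lies at the setting board's fence
- setting_board: Fixed plywood board. Origin at table height under the middle of the trivet's place (trivet up to 12 mm off in y), z up. Top at z = 18 mm, x = -46 to 76 mm, y = -68 to 68 mm. A fence 12 mm high on the top stands along the far side, x = 56 to 76 mm. The open side, where a spatula goes in, is -x: there the edge is chamfered down to z = 11 mm at x = -58 mm, where the board ends
- drying_rack: Fixed empty rack: two rails of aluminium angle on wooden runners. Origin at table height under its middle, z up, rails along x from -70 to 70 mm. Ledge tops at z = 33 mm, |y| = 33 to 59 mm; lips 10 mm higher at |y| = 59 to 62 mm. The 66 mm gap between the rails is open from end to end, down to two cross battens with tops at z = 10 mm
- rack_seat (a point): Middle of the rack at the level of the ledges (33 mm above the table): where the centre of the trivet's underside belongs. Axes as the rack's
- spatula: Straight lifting spatula, 200 mm long, 0.12 kg. Origin: under the middle of its handle as it lies flat; x from handle to blade, z up. Dark wooden handle: x = -50 to 50 mm, flat-sided, 22 mm wide (y = -11 to 11), z = 0 to 16 mm. Thin steel blade: x = 50 to 150 mm, 2 mm thick, underside z = 7 mm, top z = 9 mm, 52 mm wide, narrower at the neck (x < 75 mm)
- glue_bottle: White glue bottle with a red nozzle, 53 mm across and 153 mm tall, standing; bystander. Origin at the centre of its underside
- whetstone: Grey whetstone, 50 x 88 x 21 mm, bystander. Origin at the centre of its underside
- marker_black: Black marker pen, 138 mm long, 16 mm high, bystander. Origin at the centre of its underside
- slab_brown: Brown stone slab, 77 x 121 x 26 mm, bystander. Origin at the centre of its underside
- spatula_tip (a point): Middle of the blade's straight front edge, at the blade's underside. Axes as the spatula's

How it is judged:
By the outcome, as a careful person would: the job done as asked, in the order asked, and still so for the second after the job is handed in, with the robot touching nothing.
It also fails if it takes over 64 s, if anything falls off the work surface, if the arm or the gripper's body presses on something with over 40 N, if the wrist force passes 120 N, or if a joint passes its speed limit or range.

### The arm

A 6-joint arm with a two-finger parallel gripper is mounted at the origin on a cart in front of the work surface, level with it; the furniture and walls round the work are solid. World frame = base frame: x ahead of the robot, y to its left, z up, the work surface at z = 0. Lengths are in m, angles in rad, forces in N, time in s.
With the tool pointing down it reaches from about 0.35 to 0.975 m from the base axis. Payload 4.9 kg.
Tool frame: the origin (TCP) lies midway between the tips of the shut fingers; the grasp point (between the pads) lies ctrl.grip_depth behind it (ctrl.grip_depth is the distance from the TCP to the grasp point, in m); z points along the fingers, y is the line along which they close (so a half turn about z gives the same grasp; the last joint's range is limited). The gripper opens to 85 mm and grips with 20 to 120 N. Pads are 22 mm wide; open, the fingers measure 114 mm over their backs; the gripper's body (76 mm by 85 mm) begins 54 mm behind the grasp point. The pads swing forward as they close: fully open they stand 13 mm farther back than shut.
Start: joints at [1.048, 0.053, 1.613, -0, 1.476, -0.119], TCP at [0.246, 0.575, 0.231] pointing down, gripper open.
Joint ranges: [-3.01, 3.01], [-1.01, 2.22], [0.06, 2.58], [-1.02, 4.17], [0.09, 2.62], [-3.14, 3.14]. Speed limits (rad/s): [2.57, 2.57, 3.14, 3.14, 3.14, 3.14].

### API

Orientations are given as a unit quaternion [x, y, z, w].
In Python, from workcell import get_obs, optics, job, ctrl gives the robot as it stands.
- The arm moves only by the tool drive_tool, never from a script. Its argument "increments" is a list of rows, each an object of numbers: "tx", "ty", "tz": the shift along the tool's x, y, z normalised to -1 to 1, where 1 is 15 cm; "turn": the turn about the tool's z normalised to -1 to 1, where 1 is 45 degrees. A call has 1 to 10 rows; each row is the pose to reach, as a shift and turn from the pose commanded when the call began, along the tool's axes at that moment; what a row does not reach only later rows make up. A row lasts 1/8 s, in which the tool goes at most 62.5 mm and 10.7 degrees, less where a joint would pass 70% of its speed; a pose out of reach is approached as far as the arm can. A call with a number of a shift or a turn outside -1 to 1 is refused whole. A call with a gripper value outside its range is refused whole. "fingers" is the closure, from -1 (fully open) to 1 (shut), set as the call begins (left out, the last holds). The fingers move at their own pace and stop on an object; the grip force is fixed at half the most. Time passes only in rows, so rows that repeat a pose let the fingers close. It gives the time, the measured TCP pose, the force, the opening and the grip force at its end, in the units of the state.
- get_obs(): the state, without advancing time (a new reading comes with each control period).
- optics.grab_frame(name): name is "scene" or "side" or "wrist"; returns a dict with "img" (400x640x3 uint8, red, green, blue), "range_z" (400x640 float32, m along the optical axis (not along the pixel's ray), 0 where there is no reading), "fx", "fy", "cx", "cy" (pixels), "T" (4x4, takes a point from camera to world coordinates). Camera axes: x right, y down, z forward; pixel columns grow to the right and rows downward; lengths in m; the calibration is good to about 2 mm. The wrist camera is an equidistant fisheye: a pixel r from the principal point sees the ray r / f radians off the axis. A picture is of the moment at which its call begins.
- job.sign_off(): hands the job in; it is judged then, once.
The state is a dict: "t": time; "qpos": joint angles; "qvel": joint speeds; "joint_torque": joint torques, N m; "tool_pos": TCP position; "ee_rot": TCP orientation; "wrist_force": force on the tool from outside, world axes, zero at the start; "ft_torque": the same for the moment, N m; "width": opening from 0.0 (shut) to 1.0 (fully open); "gripper_force": force on a finger pad.
Only numpy, scipy, OpenCV 4.12 (cv2) and the standard library are available. Lean on these libraries where they do the work, as an engineer would, in place of code of your own. Each camera call takes 0.05 s, during which the arm holds its last target. There are 200 camera calls.

## Working session

There is one attempt and no reset: what is moved stays moved. The work goes in short steps, Python scripts to look and compute and a tool call to move; the robot and the scene stay as the last step left them, time stands still between calls to the robot, and variables do not carry over. Pictures are saved under pics/ and viewed, at most 10 in all, crops included, and the job is handed in when it is done.

Besides the shell and the picture viewer there is one more tool, called after "Emit:" by a JSON object that holds its "api" and its "payload", one argument or row to a line. drive_tool: Moves the arm, as the interface text tells. Its arguments: {"type":"object","properties":{"increments":{"type":"array"},"fingers":{"type":"number"}},"required":["increments"]}

```bash
mkdir -p pics; python3 - <<'E'
from workcell import get_obs, optics, ctrl
import cv2, numpy as np, pickle
o=get_obs(); print({k:np.round(v,3) for k,v in o.items()}, ctrl.grip_depth)
fr={}
for n in("scene","side"):
    f=optics.grab_frame(n); fr[n]=f
    cv2.imwrite(f"pics/{n}0.png",f["img"][:,:,::-1]); print(n,f["fx"],f["fy"],f["cx"],f["cy"],np.round(f["T"],3).tolist())
pickle.dump(fr,open("f0.pkl","wb"))
E
```

```text
{'t': np.float64(0.0), 'qpos': array([ 1.048,  0.053,  1.614,  0.   ,  1.476, -0.119]), 'qvel': array([0.002, 0.001, 0.001, 0.   , 0.001, 0.002]), 'joint_torque': array([-2.0000e-03, -3.9370e+01, -3.7017e+01, -0.0000e+00,  7.0000e-03,
       -0.0000e+00]), 'tool_pos': array([0.245, 0.574, 0.23 ]), 'ee_rot': array([ 0.201,  0.98 , -0.001, -0.   ]), 'wrist_force': array([-0.13 ,  0.388,  0.346]), 'ft_torque': array([ 0.002, -0.032,  0.022]), 'gripper_force': np.float64(0.0), 'width': np.float64(1.002)} 0.0187
scene 392.6849647393942 392.6849647393942 319.9414332813407 198.465361475569 [[0.799, -0.35, 0.489, -0.071], [-0.602, -0.465, 0.65, -0.88], [0.0, -0.813, -0.582, 0.752], [0.0, 0.0, 0.0, 1.0]]
side 437.05997896021483 437.05997896021483 318.8580349923284 199.3232853547383 [[-1.0, -0.007, -0.011, 0.544], [0.005, 0.529, -0.849, 1.323], [0.012, -0.849, -0.529, 0.948], [0.0, 0.0, 0.0, 1.0]]
```

View pics/scene0.png

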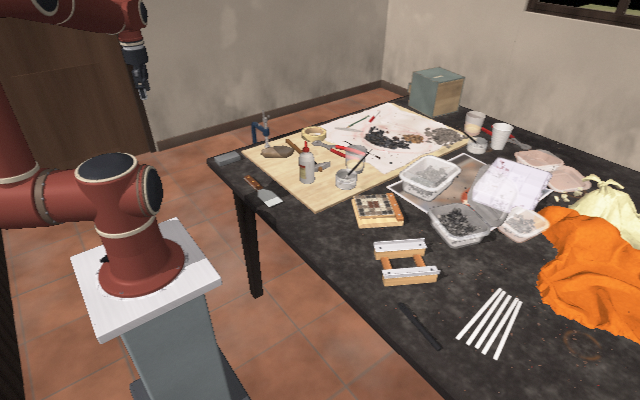

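View pics/side0.png

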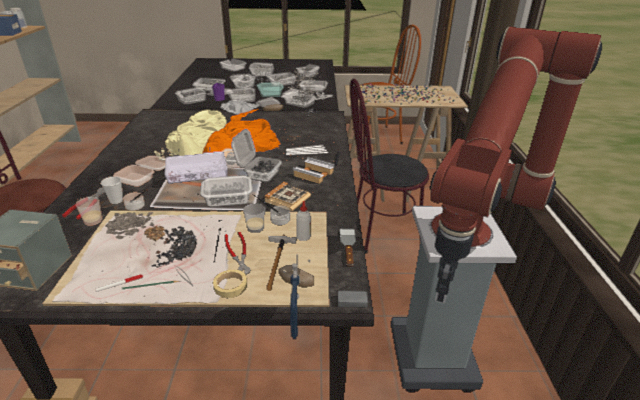

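```bash
python3 - <<'E'
import pickle,numpy as np
fr=pickle.load(open("f0.pkl","rb"))
def P(n,u,v):
    f=fr[n]; z=np.median(f["range_z"][v-1:v+2,u-1:u+2]); T=f["T"]
    return np.round(T[:3,:3]@np.array([(u-f["cx"])/f["fx"]*z,(v-f["cy"])/f["fy"]*z,z])+T[:3,3],3)
for n,u,v in [("scene",256,186),("scene",270,199),("side",348,257),("side",348,235),("scene",378,208),("side",290,193),("side",270,196),("scene",399,245),("scene",410,275),("side",320,162),("side",308,174),("scene",307,168),("scene",228,157),("scene",420,325),("scene",300,250),("scene",320,210),("side",290,205)]: print(n,u,v,P(n,u,v))
E
```

```text
scene 256 186 [0.42  0.131 0.014]
scene 270 199 [0.424 0.047 0.007]
side 348 257 [0.43  0.188 0.015]
side 348 235 [0.422 0.057 0.009]
scene 378 208 [ 0.647 -0.221  0.031]
side 290 193 [ 0.643 -0.198  0.03 ]
side 270 196 [ 0.722 -0.18   0.026]
scene 399 245 [ 0.577 -0.376  0.03 ]
scene 410 275 [ 0.515 -0.472  0.034]
side 320 162 [ 0.519 -0.468  0.034]
side 308 174 [ 0.572 -0.358  0.031]
scene 307 168 [0.57  0.043 0.073]
scene 228 157 [0.43  0.359 0.02 ]
scene 420 325 [ 0.437 -0.576  0.012]
scene 300 250 [ 0.371 -0.201 -0.004]
scene 320 210 [ 0.521 -0.095  0.003]
side 290 205 [ 0.639 -0.125  0.019]
```

```bash
cat > h.py <<'E'
from workcell import get_obs, optics, ctrl
import numpy as np, cv2
from scipy.spatial.transform import Rotation as Ro
def plan(xyz,yaw=None):
    """increments to TCP xyz, tool-y axis at world angle yaw (deg, mod 180)"""
    o=get_obs(); R=Ro.from_quat(o["ee_rot"]).as_matrix()
    d=R.T@(np.array(xyz)-o["tool_pos"])/0.15
    cur=np.degrees(np.arctan2(R[1,1],R[0,1]))
    t=0 if yaw is None else -((yaw-cur+90)%180-90)/45
    print("inc",np.round(d,3),"turn",round(t,3),"cur yaw",round(cur,2),"pos",np.round(o["tool_pos"],4),"t",round(float(o["t"]),2),"j",np.round(o["qpos"],2))
def ray(f,uv,wrist=False):
    uv=np.atleast_2d(np.array(uv,float)); x=(uv[:,0]-f["cx"])/f["fx"]; y=(uv[:,1]-f["cy"])/f["fy"]
    if wrist:
        r=np.hypot(x,y)+1e-12; d=np.stack([x/r*np.sin(r),y/r*np.sin(r),np.cos(r)],1)
    else: d=np.stack([x,y,np.ones_like(x)],1)
    return f["T"][:3,3], d@f["T"][:3,:3].T
def onplane(f,uv,z,wrist=False):
    o,d=ray(f,uv,wrist); s=(z-o[2])/d[:,2:]; return o+s*d
def cloud(f,wrist=False):
    h,w=f["range_z"].shape; v,u=np.mgrid[:h,:w]
    o,d=ray(f,np.stack([u.ravel(),v.ravel()],1),wrist)
    fz=d@f["T"][:3,2]; return (o+d*(f["range_z"].ravel()/fz)[:,None]).reshape(h,w,3)
def isect(f1,p1,f2,p2,w=True):
    o1,d1=ray(f1,p1,w);o2,d2=ray(f2,p2,w); out=[]
    for a,b in zip(d1,d2):
        s=np.linalg.lstsq(np.stack([a,-b],1),o2-o1,rcond=None)[0]; out.append((o1+s[0]*a+o2+s[1]*b)/2)
    return np.array(out)
E
python3 -c "
from h import *
plan([0.48,0.04,0.33],0)"
```

```text
inc [-2.838 -2.661 -0.661] turn 1.486 cur yaw 66.86 pos [0.2453 0.5742 0.2302] t 0.1 j [ 1.05  0.05  1.61 -0.    1.48 -0.12]
```

Emit:
{"api": "drive_tool", "payload": {
  "increments": [
    {"tx": -0.2,"ty": -0.19,"tz": -0.2,"turn": 0.1},
    {"tx": -0.5,"ty": -0.47,"tz": -0.4,"turn": 0.3},
    {"tx": -0.8,"ty": -0.75,"tz": -0.66,"turn": 0.5},
    {"tx": -1,"ty": -0.94,"tz": -0.66,"turn": 0.7},
    {"tx": -1,"ty": -0.94,"tz": -0.66,"turn": 0.7}
  ],
  "fingers": -1
}}

```text
t: 0.72
tool_pos: [0.3296, 0.384, 0.3316]
ee_rot: [0.461, 0.887, 0.001, 0.001]
wrist_force: [-0.5, 0.4, -1.0]
width: 1.002
gripper_force: 0.0
```

```bash
python3 -c "
from h import *
plan([0.48,0.04,0.33],0)"
```

```text
inc [-2.453 -0.497  0.01 ] turn 0.779 cur yaw 35.07 pos [0.3296 0.384  0.3316] t 0.72 j [ 0.71 -0.28  1.75 -0.    1.66  0.1 ]
```

Emit:
{"api": "drive_tool", "payload": {
  "increments": [
    {"tx": -0.4,"ty": -0.1,"turn": 0.2},
    {"tx": -0.8,"ty": -0.2,"turn": 0.4},
    {"tx": -1,"ty": -0.2,"turn": 0.6},
    {"tx": -1,"ty": -0.2,"turn": 0.78},
    {"tx": -1,"ty": -0.2,"turn": 0.78}
  ]
}}

```text
$.increments[0]: bad value
```

```bash
python3 -c "
from h import *
plan([0.48,0.04,0.33],0)"
```

```text
inc [-2.453 -0.497  0.01 ] turn 0.779 cur yaw 35.07 pos [0.3296 0.384  0.3316] t 0.72 j [ 0.71 -0.28  1.75 -0.    1.66  0.1 ]
```

All four numbers are needed in each row.

Emit:
{"api": "drive_tool", "payload": {
  "increments": [
    {"tx": -0.4,"ty": -0.1,"tz": 0,"turn": 0.2},
    {"tx": -0.8,"ty": -0.2,"tz": 0,"turn": 0.4},
    {"tx": -1,"ty": -0.2,"tz": 0,"turn": 0.6},
    {"tx": -1,"ty": -0.2,"tz": 0,"turn": 0.78},
    {"tx": -1,"ty": -0.2,"tz": 0,"turn": 0.78}
  ]
}}

```text
t: 1.35
tool_pos: [0.3902, 0.2467, 0.3294]
ee_rot: [0.705, 0.71, -0.001, -0.0]
wrist_force: [-0.4, -0.4, 0.2]
width: 0.998
gripper_force: 0.0
```

```bash
python3 -c "
from h import *
plan([0.48,0.04,0.33],0)
f=optics.grab_frame('wrist'); cv2.imwrite('pics/w1.png',f['img'][:,:,::-1]); print(f['fx'],np.round(f['T'],3).tolist(), (f['range_z']>0).mean())
import pickle; pickle.dump(f,open('w1.pkl','wb'))
"
```

```text
inc [-1.382  0.589 -0.005] turn 0.009 cur yaw 0.4 pos [0.3902 0.2467 0.3294] t 1.35 j [ 0.4  -0.39  1.84  0.    1.69  0.4 ]
309.70691628693146 [[1.0, 0.008, 0.001, 0.391], [0.008, -0.964, -0.265, 0.312], [-0.001, 0.266, -0.964, 0.472], [0.0, 0.0, 0.0, 1.0]] 0.9745859375
```

View pics/w1.png

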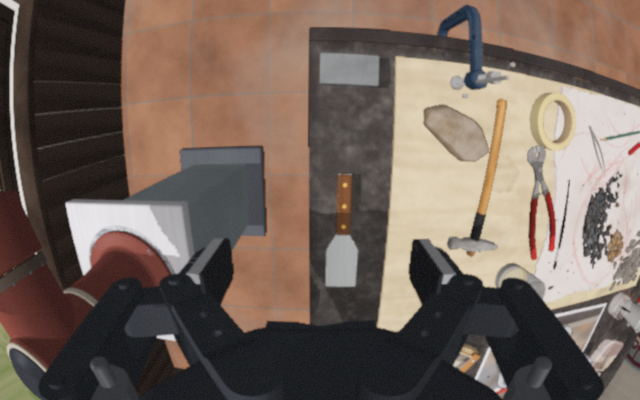

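```bash
cat > spat.py <<'E'
from h import *
def meas(f,win):
    """win u0,v0,u1,v1; handle & blade pixel rects"""
    hsv=cv2.cvtColor(f["img"],cv2.COLOR_RGB2HSV); out={}
    W=np.zeros(hsv.shape[:2],np.uint8); W[win[1]:win[3],win[0]:win[2]]=255
    for n,m in (("handle",(hsv[...,1]>110)&(hsv[...,0]<22)&(hsv[...,2]>45)),("blade",(hsv[...,1]<60)&(hsv[...,2]>120))):
        m=cv2.morphologyEx((m*255).astype(np.uint8)&W,cv2.MORPH_CLOSE,np.ones((5,5)))
        c=max(cv2.findContours(m,cv2.RETR_EXTERNAL,cv2.CHAIN_APPROX_NONE)[0],key=cv2.contourArea)
        out[n]=c[:,0,:].astype(float)
    return out
def rect(f,c,z):
    p=onplane(f,c,z,True)[:,:2].astype(np.float32); (cx,cy),(a,b),t=cv2.minAreaRect(p*1000)
    if a<b: a,b,t=b,a,t+90
    return np.round([cx,cy,a,b,t],1)
E
python3 -c "
from spat import *
import pickle; f=pickle.load(open('w1.pkl','rb'))
c=meas(f,(318,165,372,295))
print(rect(f,c['handle'],.016),rect(f,c['blade'],.009))
C=cloud(f,True)
for n in c: 
  u,v=c[n].mean(0).astype(int); print(n,u,v,C[v,u].round(3))
print('table', C[150,335].round(3),'edge', onplane(f,[[311,220],[394,220]],0,True).round(3))
plan([0.42,0.14,0.22],0)
"
```

```text
[427.1 167.6  94.5  22.   89.9] [427.2  64.6  98.6  52.4  90.1]
handle 343 204 [0.426 0.169 0.017]
blade 341 262 [0.427 0.064 0.01 ]
table [0.413 0.251 0.001] edge [[0.376 0.136 0.   ]
 [0.513 0.136 0.   ]]
inc [-0.714  0.194  0.73 ] turn 0.01 cur yaw 0.47 pos [0.3901 0.2469 0.3295] t 1.4 j [ 0.4  -0.39  1.84  0.    1.69  0.39]
```

Emit:
{"api": "drive_tool", "payload": {
  "increments": [
    {"tx": -0.3,"ty": 0.12,"tz": 0.4,"turn": 0.0},
    {"tx": -0.61,"ty": 0.24,"tz": 0.8,"turn": 0.01},
    {"tx": -0.61,"ty": 0.24,"tz": 1,"turn": 0.01},
    {"tx": -0.61,"ty": 0.24,"tz": 1,"turn": 0.01}
  ]
}}

```text
t: 1.9
tool_pos: [0.4236, 0.1544, 0.1751]
ee_rot: [0.708, 0.706, -0.004, -0.003]
wrist_force: [0.1, -0.0, 0.9]
width: 0.999
gripper_force: 0.0
```

```bash
python3 -c "
from spat import *
f=optics.grab_frame('wrist'); cv2.imwrite('pics/w2.png',f['img'][:,:,::-1])
import pickle; pickle.dump(f,open('w2.pkl','wb')); f1=pickle.load(open('w1.pkl','rb'))
plan([0.427,0.157,0.003],0)
C=cloud(f,True)
q=f['T'][:3,:3].T@(np.array([.427,.167,.016])-f['T'][:3,3]); t=np.arctan2(np.hypot(*q[:2]),q[2]); uv=q[:2]/np.hypot(*q[:2])*t*f['fx']+[f['cx'],f['cy']]
print(uv)
c=meas(f,(int(uv[0])-50,int(uv[1])-130,int(uv[0])+50,min(399,int(uv[1])+170))); c1=meas(f1,(318,165,372,295))
print(rect(f,c['handle'],.016),c['handle'].min(0),c['handle'].max(0),len(c['handle']))
print(rect(f,c['blade'],.009),c['blade'].min(0),c['blade'].max(0))
# height: top end corners of handle
def ends(k):
    h=k['handle']; v=h[:,1].min(); return [[h[h[:,1]<v+3][:,0].mean(),v]]
print(isect(f1,ends(c1),f,ends(c)).round(4))
"
```

```text
inc [0.011 0.015 1.172] turn -0.002 cur yaw -0.1 pos [0.4255 0.1554 0.1788] t 1.95 j [ 0.19 -0.34  2.05  0.    1.43  0.19]
[324.71808526 163.21711191]
[428.  167.   95.3  21.3  89.7] [315. 115.] [337. 209.] 223
[426.7  64.7 100.4  53.7  89.7] [300. 211.] [349. 291.]
[[0.4278 0.2143 0.0131]]
```

View pics/w2.png

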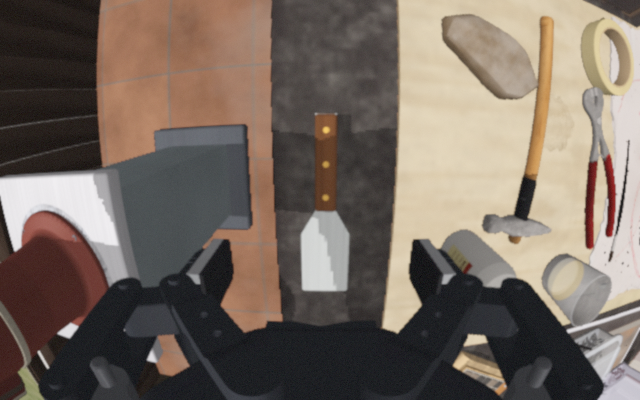

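Emit:
{"api": "drive_tool", "payload": {
  "increments": [
    {"tx": 0,"ty": 0.01,"tz": 0.35,"turn": 0},
    {"tx": 0,"ty": 0.01,"tz": 0.7,"turn": 0},
    {"tx": 0,"ty": 0.01,"tz": 0.9,"turn": 0},
    {"tx": 0,"ty": 0.01,"tz": 0.9,"turn": 0},
    {"tx": 0,"ty": 0.01,"tz": 0.9,"turn": 0}
  ]
}}

```text
t: 2.58
tool_pos: [0.4308, 0.1563, 0.0486]
ee_rot: [0.708, 0.707, 0.002, 0.001]
wrist_force: [0.7, 0.7, 0.2]
width: 1.0
gripper_force: 0.0
```

```bash
python3 -c "
from h import *
plan([0.4275,0.157,0.005],0)"
```

```text
inc [ 0.004 -0.024  0.29 ] turn -0.002 cur yaw -0.09 pos [0.4308 0.1563 0.0486] t 2.58 j [ 0.19 -0.17  2.15  0.    1.16  0.19]
```

Emit:
{"api": "drive_tool", "payload": {
  "increments": [
    {"tx": 0,"ty": -0.01,"tz": 0.15,"turn": 0},
    {"tx": 0,"ty": -0.01,"tz": 0.26,"turn": 0},
    {"tx": 0,"ty": -0.01,"tz": 0.26,"turn": 0},
    {"tx": 0,"ty": -0.01,"tz": 0.26,"turn": 0}
  ]
}}

```text
t: 3.08
tool_pos: [0.4277, 0.1553, 0.0073]
ee_rot: [0.708, 0.706, 0.001, 0.0]
wrist_force: [-0.2, -0.2, 0.0]
width: 1.001
gripper_force: 0.0
```

```bash
python3 -c "
from h import *
plan([0.4275,0.157,0.005],0)"
```

```text
inc [ 0.011 -0.001  0.015] turn -0.004 cur yaw -0.18 pos [0.4277 0.1553 0.0073] t 3.08 j [ 0.18 -0.1   2.17  0.    1.07  0.19]
```

Emit:
{"api": "drive_tool", "payload": {
  "increments": [
    {"tx": 0,"ty": 0,"tz": 0.01,"turn": 0},
    {"tx": 0,"ty": 0,"tz": 0.01,"turn": 0},
    {"tx": 0,"ty": 0,"tz": 0.01,"turn": 0},
    {"tx": 0,"ty": 0,"tz": 0.01,"turn": 0},
    {"tx": 0,"ty": 0,"tz": 0.01,"turn": 0},
    {"tx": 0,"ty": 0,"tz": 0.01,"turn": 0},
    {"tx": 0,"ty": 0,"tz": 0.01,"turn": 0},
    {"tx": 0,"ty": 0,"tz": 0.01,"turn": 0}
  ],
  "fingers": 1
}}

```text
t: 4.08
tool_pos: [0.4273, 0.1552, 0.0052]
ee_rot: [0.708, 0.706, 0.0, 0.0]
wrist_force: [1.1, -0.1, 4.5]
width: 0.237
gripper_force: 61.4
```

```bash
python3 -c "
from h import *
plan([0.43,0.15,0.20],0)"
```

```text
inc [-0.034  0.019 -1.299] turn -0.004 cur yaw -0.19 pos [0.4273 0.1552 0.0052] t 4.08 j [ 0.18 -0.09  2.17 -0.    1.07  0.19]
```

Emit:
{"api": "drive_tool", "payload": {
  "increments": [
    {"tx": 0,"ty": 0,"tz": -0.1,"turn": 0},
    {"tx": 0,"ty": 0,"tz": -0.4,"turn": 0},
    {"tx": 0,"ty": 0,"tz": -0.7,"turn": 0},
    {"tx": -0.2,"ty": 0,"tz": -1,"turn": 0},
    {"tx": -0.6,"ty": -0.05,"tz": -1,"turn": 0},
    {"tx": -1,"ty": -0.1,"tz": -1,"turn": 0}
  ]
}}

```text
t: 4.82
tool_pos: [0.4109, 0.004, 0.1559]
ee_rot: [0.708, 0.707, 0.0, 0.001]
wrist_force: [1.6, -1.0, -1.9]
width: 0.235
gripper_force: 60.8
```

Emit:
{"api": "drive_tool", "payload": {
  "increments": [
    {"tx": -0.4,"ty": 0,"tz": -0.4,"turn": -0.2},
    {"tx": -0.8,"ty": 0,"tz": -0.8,"turn": -0.4},
    {"tx": -1,"ty": 0,"tz": -1,"turn": -0.6},
    {"tx": -1,"ty": 0,"tz": -1,"turn": -0.8},
    {"tx": -1,"ty": 0,"tz": -1,"turn": -1},
    {"tx": -1,"ty": 0,"tz": -1,"turn": -1}
  ]
}}

```text
t: 5.58
tool_pos: [0.4103, -0.1448, 0.3048]
ee_rot: [0.385, 0.923, 0.0, -0.0]
wrist_force: [0.3, 0.8, -1.6]
width: 0.236
gripper_force: 60.8
```

```bash
python3 -c "
from h import *
f=optics.grab_frame('wrist'); cv2.imwrite('pics/w3.png',f['img'][:,:,::-1])
import pickle; pickle.dump(f,open('w3.pkl','wb'))
plan([0.46,-0.2,0.3],90)"
```

```text
inc [-0.496 -0.024  0.029] turn -1.008 cur yaw 44.66 pos [ 0.4103 -0.1446  0.3044] t 5.62 j [-0.51 -0.45  1.93 -0.    1.67 -1.29]
```

View pics/w3.png

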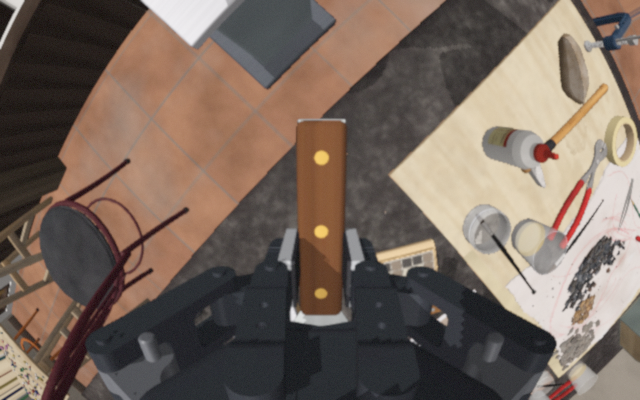

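Emit:
{"api": "drive_tool", "payload": {
  "increments": [
    {"tx": -0.25,"ty": -0.25,"tz": 0,"turn": 0.2},
    {"tx": -0.5,"ty": -0.5,"tz": 0,"turn": 0.4},
    {"tx": -0.75,"ty": -0.75,"tz": 0,"turn": 0.6},
    {"tx": -1,"ty": -1,"tz": 0,"turn": 0.8},
    {"tx": -1,"ty": -1,"tz": 0,"turn": 1},
    {"tx": -1,"ty": -1,"tz": 0,"turn": 1},
    {"tx": -1,"ty": -1,"tz": 0,"turn": 1}
  ]
}}

```text
t: 6.5
tool_pos: [0.4103, -0.3562, 0.3046]
ee_rot: [0.707, 0.707, 0.0, -0.0]
wrist_force: [-0.3, 0.2, -0.9]
width: 0.237
gripper_force: 60.8
```

```bash
python3 -c "
from h import *
f=optics.grab_frame('wrist'); cv2.imwrite('pics/w4.png',f['img'][:,:,::-1])
import pickle; pickle.dump(f,open('w4.pkl','wb'))
plan([0.66,-0.36,0.3],0)"
```

```text
inc [-0.024  1.664  0.032] turn -0.001 cur yaw -0.06 pos [ 0.4103 -0.3561  0.3048] t 6.55 j [-0.85 -0.18  1.71  0.    1.61 -0.85]
```

View pics/w4.png

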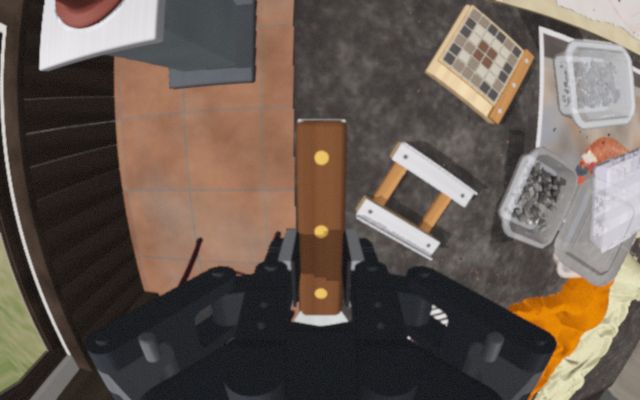

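Emit:
{"api": "drive_tool", "payload": {
  "increments": [
    {"tx": 0,"ty": 0.3,"tz": 0,"turn": 0},
    {"tx": 0,"ty": 0.6,"tz": 0,"turn": 0},
    {"tx": 0,"ty": 0.9,"tz": 0,"turn": 0},
    {"tx": 0,"ty": 1,"tz": 0,"turn": 0}
  ]
}}

```text
t: 7.05
tool_pos: [0.5621, -0.3562, 0.3043]
ee_rot: [0.707, 0.707, 0.0, -0.0]
wrist_force: [-0.4, -0.3, -1.2]
width: 0.235
gripper_force: 60.8
```

Emit:
{"api": "drive_tool", "payload": {
  "increments": [
    {"tx": 0,"ty": 0.3,"tz": 0,"turn": 0},
    {"tx": 0,"ty": 0.6,"tz": 0,"turn": 0},
    {"tx": 0,"ty": 0.7,"tz": 0,"turn": 0},
    {"tx": 0,"ty": 0.7,"tz": 0,"turn": 0},
    {"tx": 0,"ty": 0.7,"tz": 0,"turn": 0}
  ]
}}

```text
t: 7.68
tool_pos: [0.6644, -0.3578, 0.3051]
ee_rot: [0.708, 0.706, -0.0, -0.0]
wrist_force: [-0.4, -0.4, -1.6]
width: 0.235
gripper_force: 60.8
```

```bash
python3 -c "
from h import *
import pickle
f=optics.grab_frame('wrist')
pickle.dump(f,open('w5.pkl','wb')); g=pickle.load(open('w4.pkl','rb'))
a=cv2.resize(g['img'][0:280,340:560],None,fx=1.8,fy=1.8,interpolation=cv2.INTER_CUBIC)
b=cv2.resize(f['img'][0:280,130:350],None,fx=1.8,fy=1.8,interpolation=cv2.INTER_CUBIC)
cv2.imwrite('pics/w45.png',np.hstack([a,b])[:,:,::-1])
plan([0.66,-0.36,0.3],0)"
```

```text
inc [-0.014 -0.029  0.036] turn -0.005 cur yaw -0.21 pos [ 0.6643 -0.3579  0.3054] t 7.72 j [-0.59  0.33  1.18 -0.    1.63 -0.59]
```

View pics/w45.png

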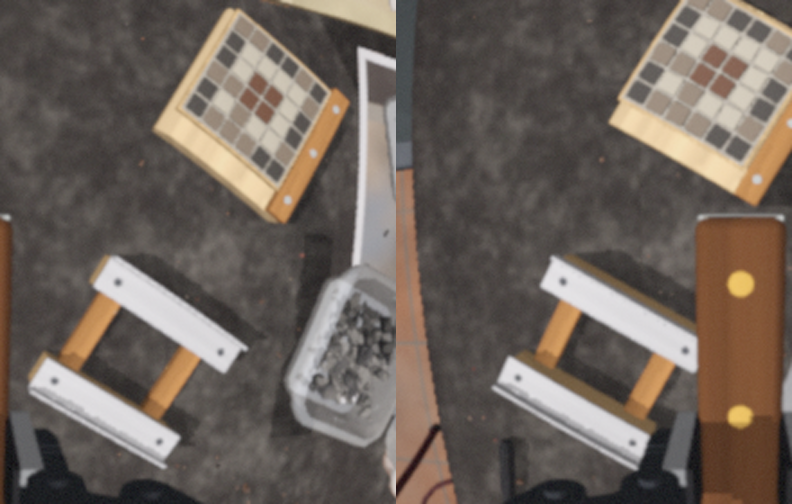

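```bash
cat > m.py <<'E'
from h import *
import pickle
g=pickle.load(open('w4.pkl','rb'));f=pickle.load(open('w5.pkl','rb'))
def dot(F,p):
    gr=255.-F['img'].mean(2); u,v=np.round(p).astype(int); w=gr[v-3:v+4,u-3:u+4]; w=np.clip(w-np.median(w)-8,0,None); y,x=np.mgrid[-3:4,-3:4]
    w=w*(np.hypot(x,y)<3.2); return [u+(w*x).sum()/w.sum(), v+(w*y).sum()/w.sum()]
L=lambda p:[p[0]/1.8+340-.2,p[1]/1.8-.2]
R=lambda p:[(p[0]-396)/1.8+130-.2,p[1]/1.8-.2]
l=[L(p) for p in [(118,282),(221,352),(55,381),(160,441)]]; r=[R(p) for p in [(563,281),(685,350),(518,378),(632,442)]]
l=[dot(g,p) for p in l]; r=[dot(f,p) for p in r]
D=isect(g,l,f,r); print('rack dots',D.round(4).tolist())
ang=lambda d:np.degrees(np.arctan2(d[1],d[0])).round(2)
print('rack c',D.mean(0).round(4),'angs',ang(D[1]-D[0]),ang(D[3]-D[2]),'perp',ang((D[0]+D[1]-D[2]-D[3])/2), [round(np.linalg.norm(D[a]-D[b])*1000,1) for a,b in((0,1),(2,3),(0,2),(1,3))])
fl=[L(p) for p in [(288,200)]]; fr=[R(p) for p in [(757,180)]]
print('fence screw',isect(g,fl,f,fr).round(4), onplane(g,[L(p) for p in[(336,109),(313,153),(288,200)]],.030,True).round(4).tolist())
# brown tiles
def brown(F,win):
    hsv=cv2.cvtColor(F['img'],cv2.COLOR_RGB2HSV)
    m=((hsv[...,0]<12)&(hsv[...,1]>70)&(hsv[...,2]<190)&(hsv[...,2]>60)); M=np.zeros_like(m); M[win[1]:win[3],win[0]:win[2]]=1
    v,u=np.nonzero(m&M); return [u.mean(),v.mean()],len(u)
a,na=brown(g,(465,30,505,75)); b,nb=brown(f,(292,12,338,62)); print(a,na,b,nb,'trivet c',isect(g,[a],f,[b]).round(4))
for n,F in(('w4',g),('w5',f)):
    C=cloud(F,True); s=np.hypot(C[...,0]-.645,C[...,1]+.21)<.1
    for lo,hi in((.0315,.04),(.0255,.0312),(.012,.024)):
        m=s&(C[...,2]>lo)&(C[...,2]<hi); p=C[m]
        if len(p)>50: print(n,lo,len(p),np.median(p[:,2]).round(4),cv2.minAreaRect((p[:,:2]*1000).astype(np.float32)))
    rk=np.hypot(C[...,0]-.545,C[...,1]+.41)<.11
    m=rk&(C[...,2]>.025); p=C[m]; print('rack',len(p),np.median(p[:,2]).round(4),cv2.minAreaRect((p[:,:2]*1000).astype(np.float32)))
E
python3 m.py
```

```text
rack dots [[0.5282, -0.3524, 0.0335], [0.6229, -0.4083, 0.0336], [0.4814, -0.4317, 0.0335], [0.5761, -0.4876, 0.0337]]
rack c [ 0.5522 -0.42    0.0336] angs -30.53 -30.57 perp 59.43 [np.float64(110.0), np.float64(110.0), np.float64(92.0), np.float64(92.1)]
fence screw [[ 0.6785 -0.2786  0.0317]] [[0.7312, -0.192, 0.03], [0.705, -0.2351, 0.03], [0.6796, -0.2782, 0.03]]
[np.float64(484.8114754098361), np.float64(53.971311475409834)] 244 [np.float64(308.86743515850145), np.float64(39.288184438040346)] 347 trivet c [[ 0.6503 -0.1956  0.0317]]
w4 0.0315 3755 0.0331 ((655.1708374023438, -205.50283813476562), (131.33644104003906, 130.7207794189453), 58.779781341552734)
w4 0.0255 1494 0.0303 ((656.2318115234375, -206.2575225830078), (136.36471557617188, 133.24452209472656), 58.24773025512695)
w4 0.012 1232 0.0181 ((609.8544311523438, -216.76223754882812), (95.32719421386719, 187.6827850341797), 12.795613288879395)
rack 12312 0.3821 ((530.2372436523438, -407.0933837890625), (125.72071838378906, 191.5143585205078), 59.57002258300781)
w5 0.0315 5025 0.033 ((656.05322265625, -206.83517456054688), (131.14309692382812, 130.2020721435547), 58.930152893066406)
w5 0.0255 2154 0.0303 ((656.20654296875, -206.4705810546875), (135.17002868652344, 133.04771423339844), 58.435699462890625)
w5 0.012 1295 0.0183 ((647.5733642578125, -200.9749755859375), (137.33343505859375, 113.61598205566406), 58.59381103515625)
rack 16622 0.3779 ((567.5691528320312, -404.16619873046875), (168.22494506835938, 151.20822143554688), 59.397674560546875)
```

```bash
cat > m2.py <<'E'
from m import *
print('-----')
for n,F,win in(('w4',g,(440,0,545,130)),('w5',f,(245,0,352,120))):
    hsv=cv2.cvtColor(F['img'],cv2.COLOR_RGB2HSV).astype(int); C=cloud(F,True)
    # pale wood & fence are saturated; mosaic is not, or brown
    M=np.zeros(hsv.shape[:2],np.uint8); s=np.hypot(C[...,0]-.650,C[...,1]+.1956)<.085
    wood=(hsv[...,1]>75)&(hsv[...,2]>150)
    M[s&~wood&(C[...,2]>.0285)]=255
    M[:win[1]]=0;M[win[3]:]=0;M[:,:win[0]]=0;M[:,win[2]:]=0
    M=cv2.morphologyEx(M,cv2.MORPH_CLOSE,np.ones((3,3)));M=cv2.morphologyEx(M,cv2.MORPH_OPEN,np.ones((5,5)))
    c=max(cv2.findContours(M,cv2.RETR_EXTERNAL,cv2.CHAIN_APPROX_NONE)[0],key=cv2.contourArea)[:,0].astype(float)
    p=onplane(F,c,.033,True)[:,:2]*1000
    print(n,len(c),cv2.minAreaRect(p.astype(np.float32)),c.min(0),c.max(0))
    cv2.imwrite(f'/tmp/{n}.png',M)
    # gradient orientation within mosaic, rectified to metric plane via homography of 4 pts
    q=np.float32([[600,-250],[700,-250],[700,-150],[600,-150]])/1000
    gx,gy=np.meshgrid(np.arange(.600,.700,.0005),np.arange(-.245,-.146,.0005))
    P=np.stack([gx.ravel(),gy.ravel(),np.full(gx.size,.033)],1)-F['T'][:3,3]; qc=P@F['T'][:3,:3]
    rr=np.hypot(qc[:,0],qc[:,1]); t=np.arctan2(rr,qc[:,2]); mx=(F['cx']+F['fx']*t*qc[:,0]/rr).reshape(gx.shape).astype(np.float32); my=(F['cy']+F['fy']*t*qc[:,1]/rr).reshape(gx.shape).astype(np.float32)
    im=cv2.GaussianBlur(cv2.remap(F['img'],mx,my,cv2.INTER_LINEAR).mean(2),(0,0),2)
    a=cv2.Sobel(im,-1,1,0);b=cv2.Sobel(im,-1,0,1); w=np.hypot(a,b)*(np.hypot(gx-.6503,gy+.1956)<.038)
    th=np.arctan2(b,a); z=(w**2*np.exp(4j*th)).sum(); print('grid angle mod 90',np.degrees(np.angle(z))/4)
E
python3 m2.py | sed -n '/-----/,$p'
```

```text
-----
w4 210 ((649.3297119140625, -195.66546630859375), (108.33003234863281, 107.82899475097656), 58.110137939453125) [442.   8.] [521. 101.]
grid angle mod 90 -32.64067176084459
w5 261 ((649.9121704101562, -195.89935302734375), (110.09609985351562, 108.8989486694336), 57.89836502075195) [256.   0.] [351.  91.]
grid angle mod 90 -33.5453458883025
```

```bash
python3 - <<'E'
from h import *
import pickle
C=cloud(pickle.load(open('w3.pkl','rb')),True)
for u,v in[(400,175),(430,190),(470,160),(395,182),(380,180),(400,200)]: print(u,v,C[v,u].round(3))
C=cloud(pickle.load(open('f0.pkl','rb'))['scene'])
for u,v in[(322,205),(345,198),(330,203),(318,212)]: print(u,v,C[v,u].round(3))
C=cloud(pickle.load(open('w4.pkl','rb')),True)
for u,v in[(630,8),(600,4),(430,71),(437,80)]: print(u,v,C[v,u].round(3))
plan([.4486,-.0732,.20],58.7); plan([.30,-.36,.3])
E
```

```text
400 175 [ 0.513 -0.082  0.011]
430 190 [ 0.564 -0.064  0.011]
470 160 [0.576 0.016 0.011]
395 182 [ 0.519 -0.095  0.   ]
380 180 [ 0.5   -0.109 -0.   ]
400 200 [ 0.545 -0.108  0.001]
322 205 [ 0.539 -0.081  0.007]
345 198 [ 0.623 -0.095  0.006]
330 203 [ 0.565 -0.089  0.008]
318 212 [ 0.515 -0.092 -0.003]
630 8 [1.093 0.011 0.01 ]
600 4 [ 0.96  -0.025  0.016]
430 71 [ 0.568 -0.229  0.014]
437 80 [ 0.581 -0.24   0.008]
inc [ 1.893 -1.445  0.702] turn -1.309 cur yaw -0.21 pos [ 0.6643 -0.3579  0.3054] t 7.72 j [-0.59  0.33  1.18 -0.    1.63 -0.59]
inc [-0.023 -2.429  0.036] turn 0 cur yaw -0.21 pos [ 0.6643 -0.3579  0.3054] t 7.72 j [-0.59  0.33  1.18 -0.    1.63 -0.59]
```

Emit:
{"api": "drive_tool", "payload": {
  "increments": [
    {"tx": 0.25,"ty": -0.18,"tz": 0,"turn": -0.15},
    {"tx": 0.5,"ty": -0.36,"tz": 0,"turn": -0.35},
    {"tx": 0.75,"ty": -0.54,"tz": 0,"turn": -0.55},
    {"tx": 0.95,"ty": -0.72,"tz": 0,"turn": -0.75},
    {"tx": 0.95,"ty": -0.72,"tz": 0,"turn": -0.8}
  ]
}}

```text
t: 8.35
tool_pos: [0.5554, -0.2131, 0.3055]
ee_rot: [0.454, 0.891, -0.0, 0.0]
wrist_force: [-0.3, -0.3, -0.6]
width: 0.236
gripper_force: 60.8
```

```bash
python3 -c "
from h import *
plan([.4486,-.0732,.20],58.7)"
```

```text
inc [ 1.174 -0.028  0.703] turn -0.505 cur yaw 35.99 pos [ 0.5554 -0.2131  0.3055] t 8.35 j [-0.49 -0.05  1.6  -0.    1.6  -1.12]
```

Emit:
{"api": "drive_tool", "payload": {
  "increments": [
    {"tx": 0.25,"ty": 0,"tz": 0,"turn": -0.1},
    {"tx": 0.5,"ty": 0,"tz": 0.1,"turn": -0.2},
    {"tx": 0.75,"ty": -0.01,"tz": 0.3,"turn": -0.35},
    {"tx": 1,"ty": -0.02,"tz": 0.5,"turn": -0.5},
    {"tx": 1,"ty": -0.02,"tz": 0.7,"turn": -0.5},
    {"tx": 1,"ty": -0.02,"tz": 0.7,"turn": -0.5}
  ]
}}

```text
t: 9.1
tool_pos: [0.4651, -0.0944, 0.1975]
ee_rot: [0.273, 0.962, 0.0, -0.002]
wrist_force: [-0.2, 0.5, -0.9]
width: 0.236
gripper_force: 60.8
```

```bash
python3 -c "
from h import *
plan([.4486,-.0732,.06],58.7)"
```

```text
inc [0.164 0.064 0.917] turn -0.009 cur yaw 58.3 pos [ 0.4651 -0.0944  0.1975] t 9.1 j [-0.36 -0.29  1.99 -0.    1.45 -1.37]
```

Emit:
{"api": "drive_tool", "payload": {
  "increments": [
    {"tx": 0.16,"ty": 0.06,"tz": 0.3,"turn": -0.01},
    {"tx": 0.16,"ty": 0.06,"tz": 0.6,"turn": -0.01},
    {"tx": 0.16,"ty": 0.06,"tz": 0.92,"turn": -0.01},
    {"tx": 0.16,"ty": 0.06,"tz": 0.92,"turn": -0.01},
    {"tx": 0.16,"ty": 0.06,"tz": 0.92,"turn": -0.01}
  ]
}}

```text
t: 9.72
tool_pos: [0.4537, -0.0758, 0.0647]
ee_rot: [0.269, 0.963, -0.0, 0.002]
wrist_force: [0.4, -0.3, -0.4]
width: 0.24
gripper_force: 60.8
```

```bash
cat > blade.py <<'E'
from h import *
# blade height along spatula axis, relative to TCP, from depth in both fixed cameras
o=get_obs(); R=Ro.from_quat(o["ee_rot"]).as_matrix(); tc=o["tool_pos"]
for n in("scene","side"):
    C=cloud(optics.grab_frame(n)); q=(C-tc)@R  # tool frame: blade along -x, z down
    for a in(.04,.065,.09,.115):
        m=(-q[...,0]>a)&(-q[...,0]<a+.025)&(abs(q[...,1])<.022)&(abs(q[...,2])<.02)
        if m.sum()>3: print(n,a,m.sum(),'z-TCP mm',np.round(-np.median(q[m][:,2])*1000,1))
    m=(-q[...,0]>.06)&(-q[...,0]<.16)&(abs(q[...,1])<.035)&(abs(q[...,2])<.02); p=q[m]
    if len(p)>5: print(' tip',-p[:,0].min().round(4),'y',p[:,1].min().round(4),p[:,1].max().round(4))
E
python3 -c "
from h import *
plan([.4486,-.0732,.0168],58.7)"; python3 blade.py
```

```text
inc [ 0.039 -0.003  0.319] turn 0.001 cur yaw 58.73 pos [ 0.4537 -0.0758  0.0647] t 9.72 j [-0.33 -0.19  2.13 -0.    1.19 -1.35]
scene 0.04 60 z-TCP mm 1.5
scene 0.065 69 z-TCP mm 1.4
scene 0.09 71 z-TCP mm 1.4
scene 0.115 61 z-TCP mm 1.5
 tip 0.1379 y -0.0309 0.0267
side 0.04 34 z-TCP mm 2.8
side 0.065 34 z-TCP mm 2.9
side 0.09 43 z-TCP mm 3.2
side 0.115 32 z-TCP mm 3.7
 tip 0.1374 y -0.0286 0.0307
```

```bash
python3 blade.py; python3 -c "
from h import *
plan([.4486,-.0732,.0168],58.7)"
```

```text
scene 0.04 56 z-TCP mm 1.7
scene 0.065 67 z-TCP mm 1.6
scene 0.09 69 z-TCP mm 1.6
scene 0.115 61 z-TCP mm 1.5
 tip 0.138 y -0.0311 0.0243
side 0.04 29 z-TCP mm 2.4
side 0.065 39 z-TCP mm 1.8
side 0.09 38 z-TCP mm 2.2
side 0.115 34 z-TCP mm 2.3
 tip 0.1402 y -0.0278 0.0278
inc [ 0.038 -0.004  0.317] turn 0.001 cur yaw 58.76 pos [ 0.4536 -0.0755  0.0644] t 9.93 j [-0.33 -0.19  2.13  0.    1.19 -1.35]
```

Emit:
{"api": "drive_tool", "payload": {
  "increments": [
    {"tx": 0.04,"ty": 0,"tz": 0.16,"turn": 0},
    {"tx": 0.04,"ty": 0,"tz": 0.31,"turn": 0},
    {"tx": 0.04,"ty": 0,"tz": 0.31,"turn": 0},
    {"tx": 0.04,"ty": 0,"tz": 0.31,"turn": 0},
    {"tx": 0.04,"ty": 0,"tz": 0.31,"turn": 0}
  ]
}}

```text
t: 10.55
tool_pos: [0.4479, -0.0721, 0.0168]
ee_rot: [0.269, 0.963, -0.0, 0.001]
wrist_force: [0.6, -0.2, -1.6]
width: 0.236
gripper_force: 60.8
```

```bash
python3 -c "
from h import *
plan([.4486,-.0732,.0168],58.7)"
```

```text
inc [-0.008 -0.004  0.   ] turn 0.001 cur yaw 58.76 pos [ 0.4479 -0.0721  0.0168] t 10.55 j [-0.32 -0.12  2.17  0.    1.09 -1.35]
```

Emit:
{"api": "drive_tool", "payload": {
  "increments": [
    {"tx": -0.1,"ty": 0,"tz": 0,"turn": 0},
    {"tx": -0.2,"ty": 0,"tz": 0,"turn": 0},
    {"tx": -0.26,"ty": -0.002,"tz": 0,"turn": 0},
    {"tx": -0.3,"ty": -0.003,"tz": 0,"turn": 0},
    {"tx": -0.34,"ty": -0.004,"tz": 0,"turn": 0},
    {"tx": -0.38,"ty": -0.004,"tz": 0,"turn": 0},
    {"tx": -0.42,"ty": -0.004,"tz": 0,"turn": 0},
    {"tx": -0.42,"ty": -0.004,"tz": 0,"turn": 0}
  ]
}}

```text
t: 11.55
tool_pos: [0.501, -0.1053, 0.0156]
ee_rot: [0.269, 0.963, -0.0, 0.001]
wrist_force: [0.5, -0.5, -1.0]
width: 0.232
gripper_force: 60.9
```

```bash
python3 -c "
from h import *
print(get_obs()['wrist_force'],get_obs()['ft_torque'])
plan([.4486+.132*.8545,-.0732-.132*.5195,.0168],58.7)"
```

```text
[ 0.46087838 -0.45026486 -0.97968099] [-0.09524881 -0.15512991  0.01130598]
inc [-0.47   0.001 -0.007] turn 0.001 cur yaw 58.76 pos [ 0.501  -0.1053  0.0156] t 11.55 j [-0.35  0.03  2.03 -0.    1.08 -1.38]
```

Emit:
{"api": "drive_tool", "payload": {
  "increments": [
    {"tx": -0.06,"ty": 0,"tz": -0.005,"turn": 0},
    {"tx": -0.12,"ty": 0,"tz": -0.005,"turn": 0},
    {"tx": -0.18,"ty": 0,"tz": -0.005,"turn": 0},
    {"tx": -0.24,"ty": 0,"tz": -0.005,"turn": 0},
    {"tx": -0.24,"ty": 0,"tz": -0.005,"turn": 0}
  ]
}}

```text
t: 12.18
tool_pos: [0.5322, -0.1243, 0.0163]
ee_rot: [0.269, 0.963, -0.0, 0.001]
wrist_force: [1.3, -0.8, -2.1]
width: 0.235
gripper_force: 60.8
```

```bash
cat > triv.py <<'E'
from h import *
def triv(zlo=.02,zhi=.2,c=None):
    for n in("scene","side"):
        F=optics.grab_frame(n); C=cloud(F); hsv=cv2.cvtColor(F["img"],cv2.COLOR_RGB2HSV)
        m=(hsv[...,0]<12)&(hsv[...,1]>60)&(hsv[...,2]<190)&(hsv[...,2]>60)&(np.hypot(C[...,0]-c[0],C[...,1]-c[1])<.03)&(C[...,2]>zlo)&(C[...,2]<zhi)
        s=(np.hypot(C[...,0]-c[0],C[...,1]-c[1])<.04)&(C[...,2]>zlo)&(C[...,2]<zhi)
        p=C[s]; A=np.c_[p[:,:2]-c,np.ones(len(p))]; k=np.linalg.lstsq(A,p[:,2],rcond=None)[0]
        print(n,'brown',m.sum(),C[m].mean(0).round(4) if m.any() else None,'plane slope',k[:2].round(3),'z',k[2].round(4))
E
python3 -c "
from triv import *
print(get_obs()['wrist_force'],get_obs()['ft_torque'])
plan([.4486+.132*.8545,-.0732-.132*.5195,.0168],58.7)
triv(c=(.65,-.196))"
```

```text
[ 1.34215275 -0.83605856 -2.10236206] [-0.03224407 -0.1023166   0.03165425]
inc [-0.227  0.002 -0.003] turn 0.001 cur yaw 58.75 pos [ 0.5322 -0.1243  0.0163] t 12.18 j [-0.37  0.1   1.95 -0.    1.09 -1.39]
scene brown 63 [ 0.6495 -0.1987  0.0327] plane slope [-0.038  0.02 ] z 0.0327
side brown 19 [ 0.6487 -0.1972  0.033 ] plane slope [-0.034  0.04 ] z 0.0333
```

Emit:
{"api": "drive_tool", "payload": {
  "increments": [
    {"tx": -0.06,"ty": 0,"tz": 0,"turn": 0},
    {"tx": -0.12,"ty": 0,"tz": 0,"turn": 0},
    {"tx": -0.18,"ty": 0,"tz": 0,"turn": 0},
    {"tx": -0.22,"ty": 0,"tz": 0,"turn": 0},
    {"tx": -0.22,"ty": 0,"tz": 0,"turn": 0},
    {"tx": -0.22,"ty": 0,"tz": 0,"turn": 0}
  ]
}}

```text
t: 13.02
tool_pos: [0.5598, -0.1411, 0.0162]
ee_rot: [0.269, 0.963, -0.0, 0.001]
wrist_force: [0.3, -1.4, -0.4]
width: 0.237
gripper_force: 60.8
```

```bash
python3 -c "
from triv import *
print(get_obs()['wrist_force'],get_obs()['ft_torque'])
plan([.4486+.132*.8545,-.0732-.132*.5195,.0168],58.7)
triv(c=(.65,-.196))"
```

```text
[ 0.3032814  -1.44983507 -0.43497122] [-0.02553206 -0.0673298   0.06329274]
inc [-0.012  0.002 -0.004] turn 0.001 cur yaw 58.76 pos [ 0.5598 -0.1411  0.0162] t 13.03 j [-0.38  0.17  1.87 -0.    1.1  -1.4 ]
scene brown 64 [ 0.6481 -0.1987  0.0331] plane slope [ 0.    -0.001] z 0.0327
side brown 27 [ 0.6483 -0.1939  0.0339] plane slope [ 0.008 -0.004] z 0.0336
```

Emit:
{"api": "drive_tool", "payload": {
  "increments": [
    {"tx": 0,"ty": 0,"tz": -0.02,"turn": 0},
    {"tx": 0,"ty": 0,"tz": -0.05,"turn": 0},
    {"tx": 0,"ty": 0,"tz": -0.1,"turn": 0},
    {"tx": 0,"ty": 0,"tz": -0.16,"turn": 0},
    {"tx": 0,"ty": 0,"tz": -0.24,"turn": 0},
    {"tx": 0,"ty": 0,"tz": -0.32,"turn": 0},
    {"tx": 0,"ty": 0,"tz": -0.38,"turn": 0},
    {"tx": 0,"ty": 0,"tz": -0.4,"turn": 0},
    {"tx": 0,"ty": 0,"tz": -0.4,"turn": 0}
  ]
}}

```text
t: 14.25
tool_pos: [0.5592, -0.1407, 0.0762]
ee_rot: [0.269, 0.963, -0.0, 0.0]
wrist_force: [-0.6, -0.4, -2.5]
width: 0.238
gripper_force: 60.6
```

```bash
python3 -c "
from triv import *
print(get_obs()['wrist_force'],get_obs()['ft_torque'])
plan([.55,-.3,.0768],59.4)
triv(c=(.65,-.196),zlo=.06)
F=optics.grab_frame('scene'); cv2.imwrite('pics/s2.png',cv2.resize(F['img'][150:310,280:480],None,fx=3,fy=3)[:,:,::-1])"
```

```text
[-0.61833484 -0.41337404 -2.4884071 ] [0.12589481 0.20984298 0.00527167]
inc [-0.498 -0.94  -0.004] turn -0.014 cur yaw 58.76 pos [ 0.5592 -0.1407  0.0762] t 14.25 j [-0.38  0.09  1.85 -0.    1.21 -1.4 ]
scene brown 62 [ 0.6496 -0.1974  0.0914] plane slope [-0.014  0.001] z 0.0913
side brown 26 [ 0.6481 -0.1947  0.0915] plane slope [-0.006  0.001] z 0.0915
```

View pics/s2.png

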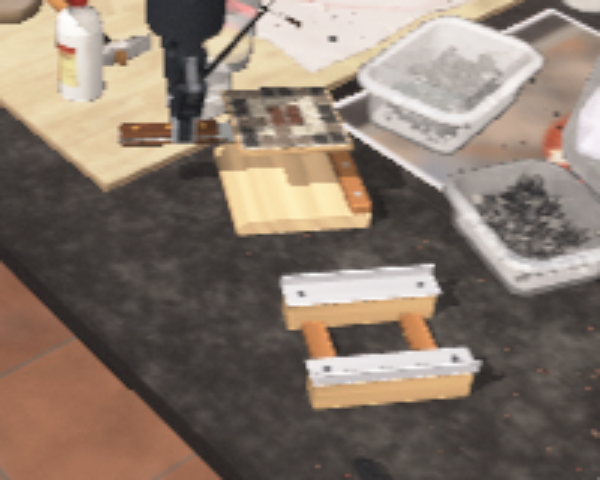

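```bash
cat > trv2.py <<'E'
from h import *
import pickle
f0=pickle.load(open('f0.pkl','rb'))
def brown(F,c,zt,r=.03):
    C=cloud(F); hsv=cv2.cvtColor(F["img"],cv2.COLOR_RGB2HSV)
    m=(hsv[...,0]<12)&(hsv[...,1]>60)&(hsv[...,2]<190)&(hsv[...,2]>60)&(np.hypot(C[...,0]-c[0],C[...,1]-c[1])<r)&(abs(C[...,2]-zt)<.02)
    v,u=np.nonzero(m); return np.array([u.mean(),v.mean()]),m.sum()
def loc(c,zt):
    """trivet centre from brown stones by rays on plane zt, corrected by each camera's error at the start (truth from wrist: .6503,-.1956)"""
    out=[]
    for n in("scene","side"):
        b0,_=brown(f0[n],(.650,-.1956),.033); e=onplane(f0[n],b0,.033)[0,:2]-[.6503,-.1956]
        F=optics.grab_frame(n); b,k=brown(F,c,zt); p=onplane(F,b,zt)[0,:2]; out.append(p-e)
        C=cloud(F); s=(np.hypot(C[...,0]-c[0],C[...,1]-c[1])<.085)&(abs(C[...,2]-zt+.001)<.012)
        M=cv2.morphologyEx((s*255).astype(np.uint8),cv2.MORPH_OPEN,np.ones((3,3)))
        cc=max(cv2.findContours(M,cv2.RETR_EXTERNAL,cv2.CHAIN_APPROX_NONE)[0],key=cv2.contourArea)[:,0].astype(float)
        r=cv2.minAreaRect((onplane(F,cc,zt)[:,:2]*1000).astype(np.float32)); print(n,k,'err',(e*1000).round(1),'p',(p-e).round(4),'rect',np.round(r[0],1),np.round(r[1],1),round(r[2],1))
    return np.mean(out,0)
def rel(zt):
    o=get_obs(); R=Ro.from_quat(o["ee_rot"]).as_matrix(); tc=o["tool_pos"]
    c=tc[:2]+ -R[:2,0]*.105
    p=loc(c,zt); d=p-tc[:2]; print('trivet',p.round(4),'along blade',(-d@R[:2,0]*1000).round(1),'tool y',(d@R[:2,1]*1000).round(1))
E
python3 -c "
from trv2 import *
z=get_obs()['tool_pos'][2]+.004+.015; rel(z); rel(z)"
```

```text
scene 64 err [-4.  -5.3] p [ 0.6483 -0.1966] rect [ 638.5 -206. ] [116.2 110.1] 58.2
side 24 err [-3.3  2.9] p [ 0.6507 -0.1917] rect [ 648.6 -178.8] [117.  112.5] 60.0
trivet [ 0.6495 -0.1941] along blade 105.4 tool y 1.2
scene 62 err [-4.  -5.3] p [ 0.6482 -0.1974] rect [ 638.6 -205.8] [116.2 110.1] 58.2
side 26 err [-3.3  2.9] p [ 0.6509 -0.1934] rect [ 647.6 -179. ] [116.8 115.1] 58.6
trivet [ 0.6495 -0.1954] along blade 106.0 tool y 0.1
```

Emit:
{"api": "drive_tool", "payload": {
  "increments": [
    {"tx": -0.01,"ty": -0.04,"tz": 0,"turn": 0},
    {"tx": -0.02,"ty": -0.12,"tz": 0,"turn": 0},
    {"tx": -0.04,"ty": -0.23,"tz": 0,"turn": 0},
    {"tx": -0.06,"ty": -0.36,"tz": 0,"turn": 0},
    {"tx": -0.08,"ty": -0.5,"tz": 0,"turn": 0},
    {"tx": -0.09,"ty": -0.63,"tz": 0,"turn": 0},
    {"tx": -0.1,"ty": -0.75,"tz": 0,"turn": 0},
    {"tx": -0.11,"ty": -0.84,"tz": 0,"turn": 0},
    {"tx": -0.12,"ty": -0.9,"tz": 0,"turn": 0},
    {"tx": -0.12,"ty": -0.92,"tz": 0,"turn": 0}
  ]
}}

```text
t: 15.85
tool_pos: [0.5029, -0.2684, 0.0761]
ee_rot: [0.269, 0.963, 0.0, 0.0]
wrist_force: [-0.2, -0.5, -3.1]
width: 0.239
gripper_force: 60.6
```

```bash
python3 -c "
from h import *
plan([.4607,-.3664,.0768],59.45)"
```

```text
inc [-0.098 -0.704 -0.005] turn -0.016 cur yaw 58.74 pos [ 0.5029 -0.2684  0.0761] t 15.85 j [-0.62  0.07  1.87  0.    1.2  -1.65]
```

Emit:
{"api": "drive_tool", "payload": {
  "increments": [
    {"tx": -0.01,"ty": -0.05,"tz": 0,"turn": -0.004},
    {"tx": -0.02,"ty": -0.14,"tz": 0,"turn": -0.01},
    {"tx": -0.04,"ty": -0.25,"tz": 0,"turn": -0.016},
    {"tx": -0.06,"ty": -0.37,"tz": 0,"turn": -0.016},
    {"tx": -0.07,"ty": -0.49,"tz": 0,"turn": -0.016},
    {"tx": -0.08,"ty": -0.59,"tz": 0,"turn": -0.016},
    {"tx": -0.09,"ty": -0.66,"tz": 0,"turn": -0.016},
    {"tx": -0.1,"ty": -0.7,"tz": 0,"turn": -0.016},
    {"tx": -0.1,"ty": -0.7,"tz": 0,"turn": -0.016},
    {"tx": -0.1,"ty": -0.7,"tz": 0,"turn": -0.016}
  ]
}}

```text
t: 17.1
tool_pos: [0.4616, -0.3651, 0.076]
ee_rot: [0.263, 0.965, 0.0, -0.0]
wrist_force: [0.4, 0.9, -3.4]
width: 0.236
gripper_force: 60.6
```

```bash
python3 -c "
from trv2 import *
plan([.4607,-.3664,.0768],59.45)
z=get_obs()['tool_pos'][2]+.004+.015; rel(z); rel(z)"
```

```text
inc [ 0.001 -0.01  -0.005] turn 0.001 cur yaw 59.51 pos [ 0.4616 -0.3651  0.076 ] t 17.1 j [-0.8   0.11  1.82  0.    1.21 -1.83]
scene 101 err [-4.  -5.3] p [ 0.5529 -0.4184] rect [ 543.6 -425.6] [115.1 109.7] 59.2
side 20 err [-3.3  2.9] p [ 0.5546 -0.415 ] rect [ 553.7 -400.6] [118.1 113.3] 62.3
trivet [ 0.5537 -0.4167] along blade 105.6 tool y 2.3
scene 106 err [-4.  -5.3] p [ 0.5526 -0.4185] rect [ 543.6 -425.6] [115.1 109.7] 59.2
side 14 err [-3.3  2.9] p [ 0.5545 -0.4162] rect [ 553.7 -400.6] [118.1 113.3] 62.3
trivet [ 0.5535 -0.4173] along blade 105.8 tool y 1.6
```

Emit:
{"api": "drive_tool", "payload": {
  "increments": [
    {"tx": 0,"ty": -0.005,"tz": 0.02,"turn": 0},
    {"tx": 0,"ty": -0.013,"tz": 0.06,"turn": 0},
    {"tx": 0,"ty": -0.013,"tz": 0.12,"turn": 0},
    {"tx": 0,"ty": -0.013,"tz": 0.17,"turn": 0},
    {"tx": 0,"ty": -0.013,"tz": 0.2,"turn": 0},
    {"tx": 0,"ty": -0.013,"tz": 0.22,"turn": 0},
    {"tx": 0,"ty": -0.013,"tz": 0.22,"turn": 0}
  ]
}}

```text
t: 18.18
tool_pos: [0.4603, -0.3671, 0.0429]
ee_rot: [0.263, 0.965, 0.0, -0.0]
wrist_force: [0.6, 0.1, -4.1]
width: 0.237
gripper_force: 60.6
```

```bash
python3 -c "
from trv2 import *
plan([.4607,-.3664,.0295],59.45)
a=optics.grab_frame('scene');b=optics.grab_frame('side')
A=cv2.resize(a['img'][205:305,350:470],None,fx=5,fy=5,interpolation=cv2.INTER_CUBIC);B=cv2.resize(b['img'][140:200,270:360],None,fx=4,fy=4,interpolation=cv2.INTER_CUBIC)
A=cv2.resize(A,(540,450)); B=cv2.resize(B,(240,160)); 
B=np.vstack([B,np.zeros((290,240,3),np.uint8)]); cv2.imwrite('pics/r1.png',np.hstack([A,B])[:,:,::-1])"
```

```text
inc [0.    0.005 0.089] turn 0.001 cur yaw 59.49 pos [ 0.4603 -0.3671  0.0429] t 18.18 j [-0.8   0.16  1.83 -0.    1.15 -1.84]
```

View pics/r1.png

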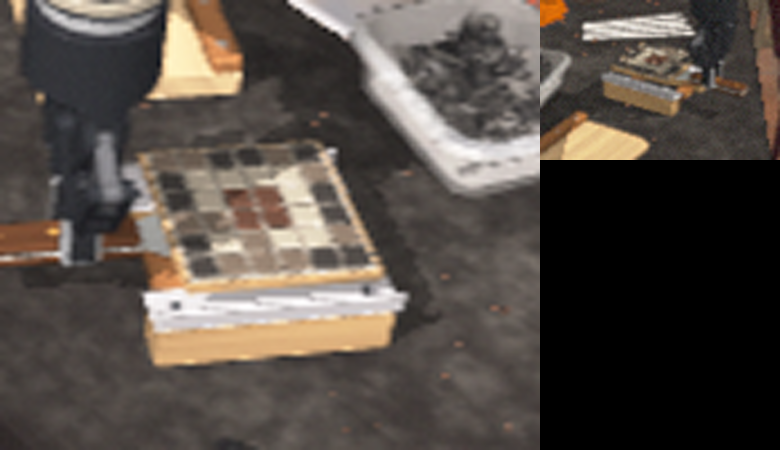

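Emit:
{"api": "drive_tool", "payload": {
  "increments": [
    {"tx": 0,"ty": 0.003,"tz": 0.015,"turn": 0},
    {"tx": 0,"ty": 0.003,"tz": 0.03,"turn": 0},
    {"tx": 0,"ty": 0.003,"tz": 0.045,"turn": 0},
    {"tx": 0,"ty": 0.003,"tz": 0.06,"turn": 0},
    {"tx": 0,"ty": 0.003,"tz": 0.075,"turn": 0},
    {"tx": 0,"ty": 0.003,"tz": 0.085,"turn": 0},
    {"tx": 0,"ty": 0.003,"tz": 0.095,"turn": 0},
    {"tx": 0,"ty": 0.003,"tz": 0.105,"turn": 0},
    {"tx": 0,"ty": 0.003,"tz": 0.12,"turn": 0},
    {"tx": 0,"ty": 0.003,"tz": 0.13,"turn": 0}
  ]
}}

```text
t: 19.52
tool_pos: [0.4607, -0.367, 0.0236]
ee_rot: [0.263, 0.965, -0.0, 0.0]
wrist_force: [0.2, -0.4, -1.2]
width: 0.234
gripper_force: 60.8
```

```bash
python3 -c "
from trv2 import *
from triv import triv
print(get_obs()['ft_torque'],get_obs()['wrist_force'])
plan([.4607,-.3664,.0225],59.45)
triv(c=(.5522,-.42),zlo=.03); rel(.048)"
```

```text
[-0.00723239  0.05791942 -0.00888164] [ 0.20104473 -0.35335841 -1.22884012]
inc [0.002 0.003 0.007] turn 0.001 cur yaw 59.48 pos [ 0.4607 -0.367   0.0236] t 19.52 j [-0.8   0.19  1.84 -0.    1.12 -1.84]
scene brown 99 [ 0.5515 -0.4233  0.0464] plane slope [ 0.005 -0.008] z 0.0461
side brown 15 [ 0.5501 -0.4207  0.0461] plane slope [ 0.018 -0.003] z 0.046
scene 98 err [-4.  -5.3] p [ 0.5537 -0.4193] rect [ 543.1 -427.6] [128.  113.1] 59.5
side 20 err [-3.3  2.9] p [ 0.5535 -0.419 ] rect [ 554.  -402.3] [129.  114.1] 59.3
trivet [ 0.5536 -0.4191] along blade 106.7 tool y 2.1
```

Emit:
{"api": "drive_tool", "payload": {
  "increments": [
    {"tx": 0,"ty": 0,"tz": 0.01,"turn": 0},
    {"tx": 0.08,"ty": 0,"tz": 0.01,"turn": 0},
    {"tx": 0.2,"ty": 0,"tz": 0.01,"turn": 0},
    {"tx": 0.35,"ty": 0,"tz": 0.01,"turn": 0},
    {"tx": 0.5,"ty": 0,"tz": 0.01,"turn": 0},
    {"tx": 0.65,"ty": 0,"tz": 0.01,"turn": 0},
    {"tx": 0.8,"ty": 0,"tz": 0.01,"turn": 0},
    {"tx": 0.95,"ty": 0,"tz": 0.01,"turn": 0},
    {"tx": 0.95,"ty": 0,"tz": 0.01,"turn": 0}
  ]
}}

```text
t: 20.85
tool_pos: [0.3364, -0.2932, 0.0214]
ee_rot: [0.263, 0.965, 0.0, -0.0]
wrist_force: [-0.8, 0.2, -1.8]
width: 0.239
gripper_force: 60.8
```

```bash
python3 -c "
from trv2 import *
from triv import triv
plan([.425,-.13,.10],0)
triv(c=(.5522,-.42),zlo=.03)
p=loc((.5522,-.42),.048); print(p.round(4), ((p-[.5522,-.42])@np.array([[.861,.508],[-.508,.861]])*1000).round(1))"
```

```text
inc [ 0.045  1.237 -0.524] turn 1.321 cur yaw 59.45 pos [ 0.3364 -0.2932  0.0214] t 20.85 j [-0.88 -0.15  2.18 -0.    1.11 -1.92]
scene brown 99 [ 0.5513 -0.4232  0.0467] plane slope [-0.003 -0.003] z 0.0461
side brown 15 [ 0.5501 -0.4184  0.0473] plane slope [-0.016  0.019] z 0.0462
scene 104 err [-4.  -5.3] p [ 0.5534 -0.4189] rect [ 543.8 -428.2] [128.2 111.4] 59.4
side 16 err [-3.3  2.9] p [ 0.5542 -0.4208] rect [ 555.1 -400.3] [133.5 114.2] 59.3
[ 0.5538 -0.4198] [1.3 1. ]
```

Emit:
{"api": "drive_tool", "payload": {
  "increments": [
    {"tx": 0,"ty": 0,"tz": -0.25,"turn": 0},
    {"tx": 0,"ty": 0.1,"tz": -0.52,"turn": 0},
    {"tx": 0,"ty": 0.3,"tz": -0.6,"turn": 0.15},
    {"tx": 0,"ty": 0.5,"tz": -0.6,"turn": 0.35},
    {"tx": 0.02,"ty": 0.7,"tz": -0.6,"turn": 0.55},
    {"tx": 0.04,"ty": 0.9,"tz": -0.6,"turn": 0.75},
    {"tx": 0.04,"ty": 1,"tz": -0.6,"turn": 0.95},
    {"tx": 0.04,"ty": 1,"tz": -0.6,"turn": 1}
  ]
}}

```text
t: 22.05
tool_pos: [0.4099, -0.1614, 0.1123]
ee_rot: [0.612, 0.791, 0.0, 0.0]
wrist_force: [0.2, 0.5, -1.7]
width: 0.237
gripper_force: 60.8
```

```bash
python3 -c "
from h import *
plan([.428,-.13,.03],0)"
```

```text
inc [0.173 0.169 0.549] turn 0.322 cur yaw 14.5 pos [ 0.4099 -0.1614  0.1123] t 22.05 j [-0.54 -0.31  2.14  0.    1.3  -0.8 ]
```

Emit:
{"api": "drive_tool", "payload": {
  "increments": [
    {"tx": 0.1,"ty": 0.1,"tz": 0.1,"turn": 0.15},
    {"tx": 0.17,"ty": 0.17,"tz": 0.3,"turn": 0.32},
    {"tx": 0.17,"ty": 0.17,"tz": 0.5,"turn": 0.32},
    {"tx": 0.17,"ty": 0.17,"tz": 0.58,"turn": 0.32},
    {"tx": 0.17,"ty": 0.17,"tz": 0.58,"turn": 0.32},
    {"tx": 0.17,"ty": 0.17,"tz": 0.58,"turn": 0.32}
  ]
}}

```text
t: 22.8
tool_pos: [0.4283, -0.1318, 0.0264]
ee_rot: [0.707, 0.708, 0.0, 0.001]
wrist_force: [0.4, -0.0, -1.1]
width: 0.239
gripper_force: 60.8
```

```bash
python3 -c "
from h import *
plan([.428,-.13,.005],0)"
```

```text
inc [ 0.012 -0.002  0.143] turn 0.002 cur yaw 0.07 pos [ 0.4283 -0.1318  0.0264] t 22.8 j [-0.46 -0.15  2.18  0.    1.11 -0.47]
```

Emit:
{"api": "drive_tool", "payload": {
  "increments": [
    {"tx": 0,"ty": 0,"tz": 0.05,"turn": 0},
    {"tx": 0,"ty": 0,"tz": 0.1,"turn": 0},
    {"tx": 0,"ty": 0,"tz": 0.12,"turn": 0},
    {"tx": 0,"ty": 0,"tz": 0.135,"turn": 0},
    {"tx": 0,"ty": 0,"tz": 0.14,"turn": 0},
    {"tx": 0,"ty": 0,"tz": 0.14,"turn": 0}
  ]
}}

```text
t: 23.55
tool_pos: [0.4275, -0.1313, 0.0052]
ee_rot: [0.707, 0.708, -0.0, -0.0]
wrist_force: [-3.8, 1.7, 7.6]
width: 0.236
gripper_force: 61.8
```

```bash
python3 -c "
from h import *
print(get_obs()['wrist_force'],get_obs()['ft_torque'])
plan([.428,-.13,.005],0)"
```

```text
[-3.75720543  1.70589138  7.64558796] [0.34632274 0.67856999 0.01552126]
inc [0.008 0.003 0.001] turn 0.002 cur yaw 0.09 pos [ 0.4275 -0.1313  0.0052] t 23.55 j [-0.46 -0.11  2.18 -0.    1.07 -0.47]
```

Contact with the table. Release, then rise.

Emit:
{"api": "drive_tool", "payload": {
  "increments": [
    {"tx": 0,"ty": 0,"tz": 0,"turn": 0},
    {"tx": 0,"ty": 0,"tz": 0,"turn": 0},
    {"tx": 0,"ty": 0,"tz": 0,"turn": 0},
    {"tx": 0,"ty": 0,"tz": 0,"turn": 0},
    {"tx": 0,"ty": 0,"tz": 0,"turn": 0},
    {"tx": 0,"ty": 0,"tz": 0,"turn": 0},
    {"tx": 0,"ty": 0,"tz": 0,"turn": 0},
    {"tx": 0,"ty": 0,"tz": 0,"turn": 0}
  ],
  "fingers": -1
}}

```text
t: 24.55
tool_pos: [0.4272, -0.1312, 0.0041]
ee_rot: [0.707, 0.708, -0.0, 0.0]
wrist_force: [-0.3, 0.2, -0.1]
width: 0.995
gripper_force: 0.0
```

Emit:
{"api": "drive_tool", "payload": {
  "increments": [
    {"tx": 0,"ty": 0,"tz": -0.1,"turn": 0},
    {"tx": 0,"ty": 0,"tz": -0.4,"turn": 0},
    {"tx": 0,"ty": 0,"tz": -0.7,"turn": 0},
    {"tx": 0,"ty": 0,"tz": -1,"turn": 0},
    {"tx": 0,"ty": 0,"tz": -1,"turn": 0},
    {"tx": 0,"ty": 0,"tz": -1,"turn": 0}
  ]
}}

```text
t: 25.3
tool_pos: [0.4271, -0.1311, 0.1543]
ee_rot: [0.707, 0.708, 0.0, 0.0]
wrist_force: [-0.5, 0.3, -0.5]
width: 1.001
gripper_force: 0.0
```

```bash
python3 -c "
from h import *
plan([.428,-.13,.16],0)
F=optics.grab_frame('scene'); w=optics.grab_frame('wrist')
A=cv2.resize(F['img'][130:320,200:480],(780,530),interpolation=cv2.INTER_CUBIC); cv2.imwrite('pics/end.png',A[:,:,::-1])
from spat import meas,rect
try:
  c=meas(w,(270,80,380,330)); print(rect(w,c['handle'],.016),rect(w,c['blade'],.009))
  C=cloud(w,True)
  for n in c: u,v=c[n].mean(0).astype(int); print(n,C[v,u].round(3))
except Exception as e: print(e)
"
```

```text
inc [ 0.007  0.006 -0.038] turn 0.002 cur yaw 0.09 pos [ 0.4271 -0.1311  0.1543] t 25.3 j [-0.46 -0.34  2.09 -0.    1.39 -0.47]
[ 429.  -119.5   95.7   21.3   89.7] [ 428.4 -220.9  100.2   53.8   89.6]
handle [ 0.429 -0.117  0.017]
blade [ 0.428 -0.221  0.01 ]
```

View pics/end.png

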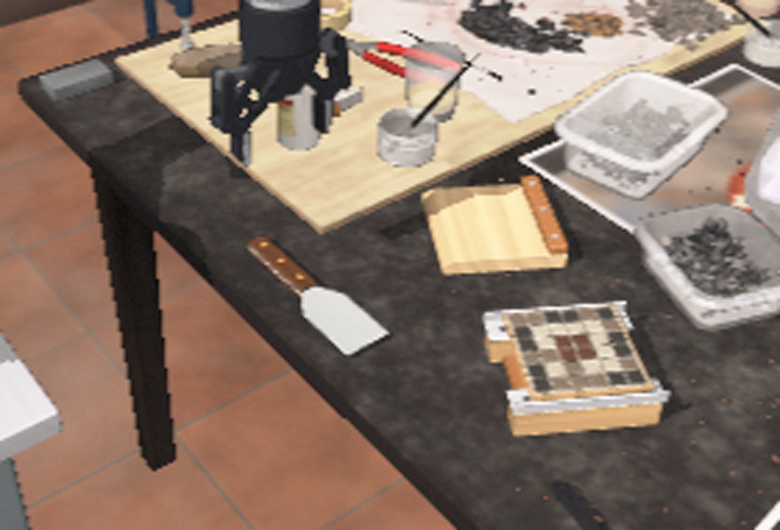

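```bash
python3 -c "
from workcell import job
print(job.sign_off())"
```

```text
the job is handed in; nothing more can be done
None
```

The job is handed in after about 25 s of the 64 s: the trivet lies flat on both rack rails, between the lips and about 1 mm off centre by camera, the spatula lies flat on the bare black table clear of the plywood, and I saw nothing else moved.

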